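# Nudge the last tealights into the candle board

## Task

Two tealights, one red and one white, still stand loose on the near half of the dark candle board. With the fingertips, push each of them across the board until it drops into one of the two empty recesses (one tealight in each, either way round) and sits flat on the recess floor; slide them only, never pick them up. Leave the tealight that is already in the middle recess and the other things on the table where they are, and finish with the hand clear.

Things in the scene. Friction and masses are not known exactly. Their poses are not given: they have to be found in the camera images.
- candle_board: Dark wooden board, 160 (x) x 250 (y) x 24 mm high, fixed to the table. Origin at the centre of its underside on the table; its x axis points to the side with the row of three recesses (away from the robot, give or take a moderate turn), y along the row, z up. The top is 24 mm above the table and flat. The recess centres lie at x = +30 mm, y = +78, 0 and -78 mm; the half with x < 0 is plain, and the loose tealights start there, one at y > 0 and one at y < 0.
- recess_left (a point): Left recess (board y = +78 mm) of the candle board: a flat round hole 42 mm across and 10 mm deep with a slight chamfer. The point lies at the centre of its floor (14 mm above the table, 10 mm below the board's top); axes as the board's. Empty at the start.
- recess_right (a point): Right recess (board y = -78 mm) of the candle board: a flat round hole 42 mm across and 10 mm deep with a slight chamfer. The point lies at the centre of its floor (14 mm above the table, 10 mm below the board's top); axes as the board's. Empty at the start.
- recess_middle (a point): Middle recess (board y = 0) of the candle board: a flat round hole 42 mm across and 10 mm deep with a slight chamfer. The point lies at the centre of its floor (14 mm above the table, 10 mm below the board's top); axes as the board's. A white tealight already sits in it.
- tealight_red: Red tealight, in a thin aluminium cup: a disc 36.4 mm across (its thin lip 38 mm) and 14 mm high (a soft wick stands up 10 mm more and can be ignored), 14 g. Origin at the centre of its underside, z up. Stands loose on the board's top. It slides easily; in a recess it stands 4 mm proud of the board.
- tealight_white: White tealight, in a thin aluminium cup: a disc 36.4 mm across (its thin lip 38 mm) and 14 mm high (a soft wick stands up 10 mm more and can be ignored), 14 g. Origin at the centre of its underside, z up. Stands loose on the board's top beside the red one; which of the two is at the left varies. In a recess it stands 4 mm proud of the board.
- tealight_seated: White tealight, in a thin aluminium cup: a disc 36.4 mm across (its thin lip 38 mm) and 14 mm high (a soft wick stands up 10 mm more and can be ignored), 14 g. Origin at the centre of its underside, z up. Already seated in the middle recess, 4 mm proud; to be left there.
- pouring_jug: Metal pouring jug with a handle, 67 x 110 x 88 mm, behind the board; origin under its centre. Leave it.
- wick_spool: Wooden spool of wick, 60 mm across, 68 mm high, at the right; origin under its centre. Leave it.
- masking_tape: Roll of masking tape lying flat, 102 mm across, 25 mm high, at the right; origin under its centre. Leave it.
- marker: Black and white marker pen, 135 mm long, 17 mm thick, lying to the left of the board, roughly along the robot's x; origin under its centre. Leave it.
There are look-alikes about, which are no part of the job. What is shaped like the tealight_seated but turquoise or yellow is not meant. What is shaped like the tealight_white but purple is not meant.

How it is judged:
By the outcome, as a careful person would: the job done as asked, in the order asked, and still so for the second after the job is handed in, with the robot touching nothing.
It also fails if it takes over 51 s, if anything falls off the work surface, if the arm or the gripper's body presses on something with over 40 N, if the wrist force passes 120 N, or if a joint passes its speed limit or range.

## Robot

A 6-joint arm with a two-finger parallel gripper is mounted at the origin on a cart in front of the work surface, level with it; the furniture and walls round the work are solid. World frame = base frame: x ahead of the robot, y to its left, z up, the work surface at z = 0. Lengths are in m, angles in rad, forces in N, time in s.
With the tool pointing down it reaches from about 0.35 to 0.725 m from the base axis. Payload 4.3 kg.
Tool frame: the origin (TCP) lies midway between the tips of the shut fingers; the grasp point (between the pads) lies 19 mm behind it; z points along the fingers, y is the direction in which the jaws open and shut (so a half turn about z gives the same grasp; the last joint's range is limited). The gripper opens to 85 mm and grips with 20 to 120 N. Pads are 22 mm wide; open, the fingers measure 114 mm over their backs; the gripper's body (76 mm by 85 mm) begins 54 mm behind the grasp point. The pads swing forward as they close: fully open they stand 13 mm farther back than shut.
Start: joints at [-1.438, 0.377, 0.081, 1.274, 0, 1.46], TCP at [0.138, -0.558, 0.231] pointing down, gripper open.
Joint ranges: [-2.72, 2.72], [-0.84, 1.66], [-1.02, 1.22], [-1.77, 2.12], [-1.37, 1.28], [-3.14, 3.14]. Speed limits (rad/s): [2.57, 2.57, 3.14, 3.14, 3.14, 3.14].

## Interface

Orientations are given as a rotation vector (axis times angle).
In Python, from plant import bot gives the robot as it stands. The module is installed in compiled form; this text tells all that it offers. Calls block until the motion is done:
- bot.move_to(position, orientation): joint-space move of the TCP to a pose.
- bot.move_linear(position, v=0.15, rotation=None, threshold=None): straight line of the TCP; rotation=None keeps the orientation; v is the mean speed in m/s. With threshold (N) it stops when the force on the tool has changed by that much, and returns True; else False.
- bot.move_j(angles): joint-space move.
- bot.gripper_to(opening, grip_force=None): finger opening in m; grip_force is the grip in N (None keeps the last); returns when the fingers have stopped.
- bot.hold(seconds).
- bot.inverse_kinematics(position, orientation): joint angles nearest the present ones, or None.
- bot.read_state(): the state.
- bot.snapshot(name): name is "scene" or "side" or "wrist"; returns (picture, depth): 400x640x3 uint8, blue, green, red; 400x640 float32, m along the optical axis (not along the pixel's ray), 0 where there is no reading.
- bot.camera_model(name): a dict with "intrinsics" (3x3 intrinsics, pixels), "xyz" and "rotation" of the camera in the world. Camera axes: x right, y down, z forward; pixel columns grow to the right and rows downward; lengths in m; the calibration is good to about 2 mm. A picture is of the moment at which its call begins: read the wrist's pose just before it. camera_model takes no time and is no camera call; for the wrist camera it gives the pose at the moment of the call.
A pose or a line that the arm cannot do raises bot.MotionError and nothing moves.
- bot.finish_job(): hands the job in, once; it reports no verdict.
Trained networks look in the newest picture that a camera, given by its name, has taken for a name from the list of things; names that differ only in an ending like _2 or _b are one class to them, and where a whole thing is asked for, a point or a joint stands for the part that bears it (a point fixed in the world has none). Each returns a list of dicts, best first, with "p" (0 to 1); they miss things now and then, are a little off and sometimes report something else, mostly with a low value. They report only what shows in the picture. A call takes as long as a camera call. They do not tell look-alikes from the thing itself.
- bot.cut_out(camera, thing): "pixels" (400x640 bool, what is visible of it).
- bot.spot_point(camera, thing): "xyz" ([x, y, z] in m, in world coordinates, good to about 4 mm: a listed point, or the origin of a listed thing).
The state is a dict: "time_s": time; "q": joint angles; "dq": joint speeds; "tau": joint torques, N m; "ee_pos": TCP position; "orientation": TCP orientation; "force": force on the tool from outside, world axes, zero at the start; "wrist_torque": the same for the moment, N m; "grip_width": finger opening in m.
Only numpy, scipy, OpenCV 4.12 (cv2) and the standard library are available. Lean on these libraries where they do the work, as an engineer would, in place of code of your own. Each camera call takes 0.05 s, during which the arm holds its last target.

## Working session

There is one attempt and no reset: what is moved stays moved. The work goes in short steps, each a Python script; the robot and the scene stay as the last script left them, time stands still between calls to the robot, and variables do not carry over. Pictures are saved under pics/ and viewed, and the job is handed in when it is done.

```bash
mkdir -p pics; cat > h.py <<'E'
import numpy as np, cv2
from plant import bot
def proj(cam,p):
    m=bot.camera_model(cam);R=np.array(m["rotation"]);
    if R.shape!=(3,3): R=cv2.Rodrigues(R)[0]
    c=R.T@(np.array(p)-np.array(m["xyz"]));u=np.array(m["intrinsics"])@c;return u[:2]/u[2]
def ray(cam,uv,z,m=None):
    m=m or bot.camera_model(cam);R=np.array(m["rotation"])
    if R.shape!=(3,3): R=cv2.Rodrigues(R)[0]
    d=R@np.linalg.inv(np.array(m["intrinsics"]))@np.array([uv[0],uv[1],1.]);o=np.array(m["xyz"])
    return o+d*(z-o[2])/d[2]
E
python3 - <<'E'
from h import *
for c in("scene","side"):
    p,d=bot.snapshot(c); cv2.imwrite(f"pics/{c}0.png",p); print(c,bot.camera_model(c))
    for t in("candle_board","recess_left","recess_right","recess_middle","tealight_red","tealight_white","tealight_seated"):
        r=bot.spot_point(c,t); print(t,[(np.round(x["xyz"],3).tolist(),round(x["p"],2),np.round(proj(c,x["xyz"])).tolist()) for x in r[:5]])
s=bot.read_state();print(s["time_s"],s["orientation"],s["ee_pos"],s["force"])
E
```

```text
scene {'intrinsics': array([[515.60387084,   0.        , 320.8830422 ],
       [  0.        , 515.60387084, 196.00596421],
       [  0.        ,   0.        ,   1.        ]]), 'xyz': array([-0.4386722 , -0.43354938,  0.78008908]), 'rotation': array([-1.90806673,  1.09000418, -0.5957389 ])}
candle_board []
recess_left []
recess_right [([0.59, 0.173, 0.014], 0.75, [322.0, 198.0])]
recess_middle []
tealight_red []
tealight_white [([0.682, -0.181, 0.002], 0.65, [458.0, 223.0])]
tealight_seated [([0.468, 0.452, -0.004], 0.47, [216.0, 197.0])]
side {'intrinsics': array([[377.01492872,   0.        , 322.71298888],
       [  0.        , 377.01492872, 200.68768184],
       [  0.        ,   0.        ,   1.        ]]), 'xyz': array([0.44528236, 0.81828113, 0.65581666]), 'rotation': array([-0.247691  ,  2.78335637, -1.25987688])}
candle_board [([0.543, 0.247, -0.002], 0.81, [326.0, 249.0])]
recess_left [([0.566, 0.327, 0.013], 0.64, [309.0, 271.0])]
recess_right [([0.581, 0.173, 0.011], 0.96, [316.0, 221.0])]
recess_middle [([0.574, 0.249, 0.012], 0.55, [312.0, 244.0])]
tealight_red [([0.491, 0.336, 0.022], 0.84, [343.0, 277.0]), ([0.558, 0.448, 0.003], 0.23, [300.0, 325.0])]
tealight_white [([0.523, 0.061, 0.002], 0.58, [345.0, 197.0]), ([0.513, 0.164, 0.026], 0.51, [344.0, 217.0])]
tealight_seated [([0.468, 0.452, 0.001], 0.84, [347.0, 335.0]), ([0.402, 0.225, -0.002], 0.53, [388.0, 250.0]), ([0.573, 0.251, 0.009], 0.51, [313.0, 246.0])]
0.8 [3.11825525e+00 3.80431489e-01 4.14372102e-05] [ 0.13826995 -0.55820666  0.2313838 ] [0.29528034 0.75238481 0.1518827 ]
```

View pics/scene0.png

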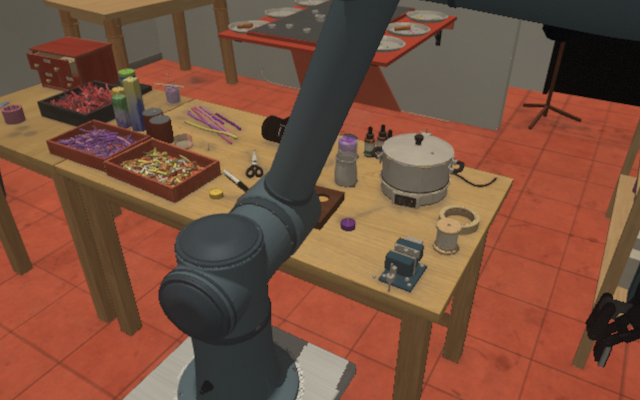

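View pics/side0.png

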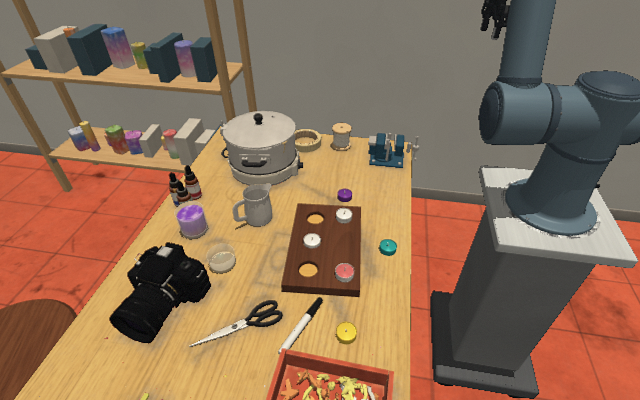

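```bash
cat >> h.py <<'E'
def down(yaw):
    from scipy.spatial.transform import Rotation as R
    # tool x -> (cos,sin), tool z -> down
    return (R.from_euler('z',yaw)*R.from_euler('x',np.pi)).as_rotvec()
E
python3 - <<'E'
from h import *
m=bot.camera_model("wrist");s=bot.read_state()
R=cv2.Rodrigues(np.array(s["orientation"]))[0]; Rc=np.array(m["rotation"]);Rc=cv2.Rodrigues(Rc)[0] if Rc.shape!=(3,3) else Rc
print("cam in tool",R.T@(m["xyz"]-s["ee_pos"]),"\n",R.T@Rc,m["intrinsics"][0,0])
for yaw in np.arange(-180,180,30):
    for p in([0.48,0.25,0.3],[0.42,0.24,0.3]):
        q=bot.inverse_kinematics(p,down(np.radians(yaw))); print(yaw,p,None if q is None else np.round(q,2))
E
```

```text
cam in tool [ 8.49864558e-02 -1.39929131e-04 -1.42341810e-01] 
 [[-4.99295771e-04 -9.44020769e-01 -3.29885645e-01]
 [ 9.99998983e-01 -3.06420709e-05 -1.42585323e-03]
 [ 1.33592668e-03 -3.29886022e-01  9.44019824e-01]] 333.0612527255078
-180 [0.48, 0.25, 0.3] [0.36 0.3  0.15 1.42 0.   0.36]
-180 [0.42, 0.24, 0.3] [ 0.39  0.18 -0.01  1.38  0.    0.39]
-150 [0.48, 0.25, 0.3] [ 0.36  0.3   0.15  1.42  0.   -0.16]
-150 [0.42, 0.24, 0.3] [ 0.39  0.18 -0.01  1.38  0.   -0.14]
-120 [0.48, 0.25, 0.3] [ 0.36  0.3   0.15  1.42  0.   -0.68]
-120 [0.42, 0.24, 0.3] [ 0.39  0.18 -0.01  1.38  0.   -0.66]
-90 [0.48, 0.25, 0.3] [ 0.36  0.3   0.15  1.42  0.   -1.21]
-90 [0.42, 0.24, 0.3] [ 0.39  0.18 -0.01  1.38  0.   -1.18]
-60 [0.48, 0.25, 0.3] [ 0.36  0.3   0.15  1.42  0.   -1.73]
-60 [0.42, 0.24, 0.3] [ 0.39  0.18 -0.01  1.38  0.   -1.71]
-30 [0.48, 0.25, 0.3] [ 0.36  0.3   0.15  1.42  0.   -2.26]
-30 [0.42, 0.24, 0.3] [ 0.39  0.18 -0.01  1.38  0.   -2.23]
0 [0.48, 0.25, 0.3] [ 0.36  0.3   0.15  1.42  0.   -2.78]
0 [0.42, 0.24, 0.3] [ 0.39  0.18 -0.01  1.38  0.   -2.75]
30 [0.48, 0.25, 0.3] [0.36 0.3  0.15 1.42 0.   2.98]
30 [0.42, 0.24, 0.3] [ 0.39  0.18 -0.01  1.38  0.    3.01]
60 [0.48, 0.25, 0.3] [0.36 0.3  0.15 1.42 0.   2.46]
60 [0.42, 0.24, 0.3] [ 0.39  0.18 -0.01  1.38  0.    2.48]
90 [0.48, 0.25, 0.3] [0.36 0.3  0.15 1.42 0.   1.93]
90 [0.42, 0.24, 0.3] [ 0.39  0.18 -0.01  1.38  0.    1.96]
120 [0.48, 0.25, 0.3] [0.36 0.3  0.15 1.42 0.   1.41]
120 [0.42, 0.24, 0.3] [ 0.39  0.18 -0.01  1.38  0.    1.44]
150 [0.48, 0.25, 0.3] [0.36 0.3  0.15 1.42 0.   0.89]
150 [0.42, 0.24, 0.3] [ 0.39  0.18 -0.01  1.38  0.    0.91]
```

```bash
python3 - <<'E'
from h import *
yaw=np.radians(-175)
bot.move_to([0.57,0.25,0.33],down(yaw)); bot.gripper_to(0.022,20)
s=bot.read_state();print(s["time_s"],s["ee_pos"],s["grip_width"],s["force"])
names=("candle_board","recess_left","recess_right","recess_middle","tealight_red","tealight_white","tealight_seated")
for k,pos in enumerate(([0.57,0.25,0.33],[0.55,0.21,0.28])):
    if k: bot.move_linear(pos,v=0.25)
    m=bot.camera_model("wrist");p,d=bot.snapshot("wrist"); cv2.imwrite(f"pics/w{k}.png",p); np.savez(f"w{k}.npz",p=p,d=d,xyz=m["xyz"],rotation=m["rotation"],intrinsics=m["intrinsics"])
    for t in names:
        r=bot.spot_point("wrist",t); print(t,[(np.round(x["xyz"],4).tolist(),round(x["p"],2),np.round(proj("wrist",x["xyz"])).tolist()) for x in r[:4]])
print(bot.read_state()["time_s"])
E
```

```text
4.65 [0.5700104  0.25004532 0.33000617] 0.022155380957719246 [ 0.36225392 -0.72246982  0.35416328]
candle_board [([0.5419, 0.2466, 0.0031], 0.92, [321.0, 127.0])]
recess_left [([0.5667, 0.3248, 0.0129], 0.79, [376.0, 151.0])]
recess_right [([0.5786, 0.1722, 0.012], 0.9, [265.0, 150.0])]
recess_middle [([0.5765, 0.2506, 0.0127], 0.8, [322.0, 153.0]), ([0.5435, 0.2443, 0.0043], 0.69, [319.0, 128.0])]
tealight_red [([0.491, 0.3305, 0.0215], 0.97, [389.0, 95.0])]
tealight_white [([0.5248, 0.0572, -0.0031], 0.89, [185.0, 102.0]), ([0.5153, 0.165, 0.0235], 0.66, [260.0, 103.0])]
tealight_seated [([0.4018, 0.2224, -0.002], 0.95, [311.0, 13.0]), ([0.5711, 0.2497, 0.0155], 0.75, [321.0, 150.0]), ([0.472, 0.4518, 0.0015], 0.61, [478.0, 88.0]), ([0.7304, 0.1837, -0.0022], 0.24, [271.0, 244.0])]
candle_board [([0.5464, 0.2428, 0.0022], 0.84, [347.0, 152.0])]
recess_left [([0.5692, 0.3268, 0.012], 0.57, [411.0, 177.0])]
recess_right [([0.5805, 0.1723, 0.0161], 0.94, [289.0, 176.0])]
recess_middle [([0.575, 0.2511, 0.0141], 0.77, [351.0, 177.0])]
tealight_red [([0.4913, 0.3321, 0.0239], 0.57, [429.0, 116.0])]
tealight_white [([0.5142, 0.1635, 0.028], 0.7, [284.0, 124.0]), ([0.5246, 0.061, -0.0039], 0.61, [205.0, 122.0])]
tealight_seated [([0.4005, 0.2259, -0.0033], 0.91, [346.0, 25.0]), ([0.4733, 0.4502, 0.0043], 0.77, [524.0, 109.0]), ([0.5803, 0.1713, 0.0091], 0.74, [289.0, 175.0])]
5.8667
```

View pics/w0.png

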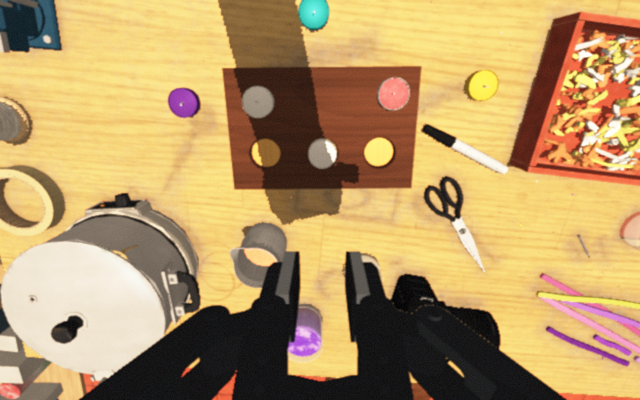

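View pics/w1.png

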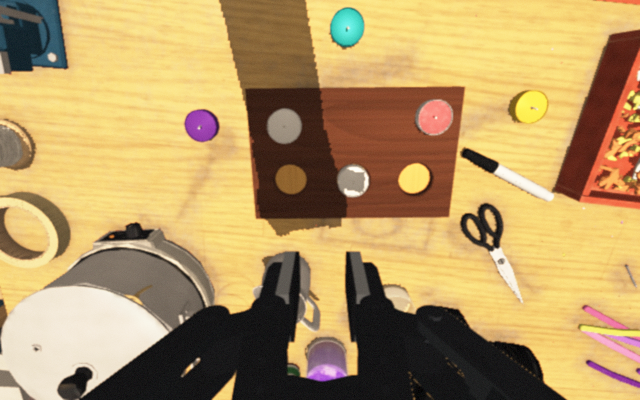

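```bash
cat > rect.py <<'E'
from h import *
def rectify(f,z,S=2500,x0=.44,x1=.64,y0=.09,y1=.41):
    D=np.load(f) if isinstance(f,str) else f;R=cv2.Rodrigues(D["rotation"])[0] if D["rotation"].shape!=(3,3) else D["rotation"]
    K=D["intrinsics"];H,W=int((x1-x0)*S),int((y1-y0)*S)
    # out col -> y decreasing (left=+y), row -> x decreasing (top=far)
    xs=[(x1,y1),(x1,y0),(x0,y0),(x0,y1)];src=[]
    for x,y in xs:
        c=R.T@(np.array([x,y,z])-D["xyz"]);u=K@c;src.append(u[:2]/u[2])
    M=cv2.getPerspectiveTransform(np.float32(src),np.float32([(0,0),(W,0),(W,H),(0,H)]))
    return cv2.warpPerspective(D["p"],M,(W,H),flags=cv2.INTER_CUBIC)
E
python3 - <<'E'
from rect import *
for k in(0,1):
    for z in(24,38):
        cv2.imwrite(f"pics/r{k}_{z}.png",rectify(f"w{k}.npz",z/1000))
    D=np.load(f"w{k}.npz");d=D["d"];K=D["intrinsics"];R=cv2.Rodrigues(D["rotation"])[0] if D["rotation"].shape!=(3,3) else D["rotation"]
    v,u=np.mgrid[:400,:640];P=np.stack([(u-K[0,2])/K[0,0]*d,(v-K[1,2])/K[1,1]*d,d],-1)@R.T+D["xyz"]
    pts={"red":(.491,.331),"white":(.515,.164),"board":(.505,.25),"rl":(.567,.326),"rr":(.58,.172),"mid":(.573,.25),"table":(.44,.25)}
    for n,(x,y) in pts.items():
        mk=(np.hypot(P[...,0]-x,P[...,1]-y)<.01)&(d>0);print(k,n,mk.sum(),np.round(np.median(P[mk][:,2]),4))
    for n,zz in(("disc",(.034,.045)),):
        mk=(P[...,2]>zz[0])&(P[...,2]<zz[1])&(d>0)&(P[...,0]>.46)&(P[...,0]<.62)&(P[...,1]>.12)&(P[...,1]<.37)
        for c,s in(("red",P[...,1]>.25),("white",P[...,1]<.25)):
            Q=P[mk&s];print(k,c,len(Q),(Q.max(0)+Q.min(0))/2,np.ptp(Q,axis=0))
E
```

```text
0 red 210 0.0373
0 white 209 0.0371
0 board 196 0.0238
0 rl 161 0.0142
0 rr 162 0.014
0 mid 168 0.0272
0 table 204 -0.0
0 red 796 [0.52141    0.30122792 0.03755496] [0.10224201 0.10155737 0.00704505]
0 white 780 [0.5134755  0.1640867  0.03772267] [0.03777671 0.03817151 0.00741032]
1 red 255 0.0374
1 white 245 0.0371
1 board 232 0.0238
1 rl 190 0.0142
1 rr 183 0.014
1 mid 196 0.0271
1 table 239 -0.0001
1 red 974 [0.52147461 0.30142414 0.03793718] [0.10265254 0.10067885 0.0077434 ]
1 white 935 [0.53354503 0.19715045 0.0395252 ] [0.07799365 0.10514655 0.01081644]
```

```bash
python3 -c "
import cv2,numpy as np
a=cv2.imread('pics/r1_24.png');print(a.shape);cv2.imwrite('pics/r1b.png',cv2.convertScaleAbs(a,alpha=1.8,beta=10))"
```

```text
(500, 799, 3)
```

View pics/r1b.png

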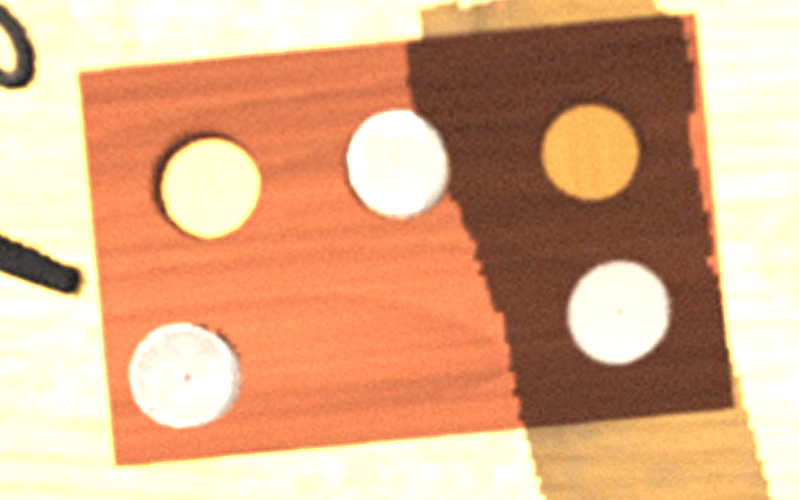

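```bash
cat > meas.py <<'E'
from h import *
def cloud(D):
    d=D["d"];K=D["intrinsics"];R=cv2.Rodrigues(D["rotation"])[0] if D["rotation"].shape!=(3,3) else D["rotation"]
    v,u=np.mgrid[:400,:640];return np.stack([(u-K[0,2])/K[0,0]*d,(v-K[1,2])/K[1,1]*d,d],-1)@R.T+D["xyz"],d>0
def circ(P,ok,c,zlo,zhi,r=.027):
    m=ok&(P[...,2]>zlo)&(P[...,2]<zhi)&(np.hypot(P[...,0]-c[0],P[...,1]-c[1])<r)
    (x,y),R=cv2.minEnclosingCircle(P[m][:,:2].astype(np.float32));return [round(float(t),4) for t in (*P[m][:,:2].mean(0),x,y,R,np.median(P[m][:,2]))]
E
python3 - <<'E'
from meas import *
for k in(0,1):
    P,ok=cloud(np.load(f"w{k}.npz"))
    print("red",circ(P,ok,(.491,.331),.034,.041));print("white",circ(P,ok,(.514,.164),.034,.041));print("mid",circ(P,ok,(.573,.25),.0262,.030))
    print("rl",circ(P,ok,(.567,.326),.01,.018,.03));print("rr",circ(P,ok,(.58,.172),.01,.018,.03))
    m=ok&(P[...,2]>.020)&(P[...,2]<.028)&(P[...,0]>.44)&(P[...,0]<.65)&(P[...,1]>.09)&(P[...,1]<.40)
    b=(m.astype(np.uint8));n,l,st,ce=cv2.connectedComponentsWithStats(b);i=1+st[1:,4].argmax()
    rc=cv2.minAreaRect((P[l==i][:,:2]*1000).astype(np.float32));print("board",rc)
    c=np.array(rc[0])/1000
    for a in(np.radians(5),np.radians(rc[2]if rc[2]<45 else rc[2]-90)):
        X=np.array([np.cos(a),np.sin(a)]);Y=np.array([-X[1],X[0]]);print(np.degrees(a),[np.round(c+.03*X+s*Y,4) for s in(.078,0,-.078)])
E
```

```text
red [0.4889, 0.333, 0.4892, 0.3331, 0.0194, 0.0376]
white [0.5135, 0.1639, 0.5137, 0.164, 0.0196, 0.0375]
mid [0.5743, 0.2513, 0.5744, 0.2507, 0.0196, 0.0276]
rl [0.5679, 0.3299, 0.568, 0.3298, 0.0209, 0.0141]
rr [0.5827, 0.1727, 0.5827, 0.1728, 0.021, 0.014]
board ((544.8885498046875, 248.36410522460938), (160.862060546875, 250.6027069091797), 5.568394184112549)
5.0 [array([0.568 , 0.3287]), array([0.5748, 0.251 ]), array([0.5816, 0.1733])]
5.568394184112549 [array([0.5672, 0.3289]), array([0.5747, 0.2513]), array([0.5823, 0.1736])]
red [0.4889, 0.3328, 0.4892, 0.333, 0.0195, 0.0376]
white [0.5136, 0.1639, 0.5137, 0.1639, 0.0194, 0.0375]
mid [0.5743, 0.2509, 0.5744, 0.2509, 0.0195, 0.0275]
rl [0.5683, 0.3304, 0.5677, 0.3294, 0.021, 0.0142]
rr [0.5834, 0.173, 0.5829, 0.1732, 0.0209, 0.014]
board ((544.9530029296875, 248.39511108398438), (160.54661560058594, 250.75164794921875), 5.455662250518799)
5.0 [array([0.568 , 0.3287]), array([0.5748, 0.251 ]), array([0.5816, 0.1733])]
5.455662250518799 [array([0.5674, 0.3289]), array([0.5748, 0.2512]), array([0.5822, 0.1736])]
```

```bash
python3 - <<'E'
from h import *
o=down(np.radians(-175))
bot.move_to([0.50,0.244,0.06],o)
hit=bot.move_linear([0.50,0.244,0.012],v=0.02,threshold=3)
s=bot.read_state();print(hit,s["time_s"],s["ee_pos"],s["force"],s["grip_width"])
bot.move_linear([0.50,0.244,0.08],v=0.2)
print(bot.read_state()["time_s"])
E
```

```text
True 8.4083 [0.49993089 0.24397563 0.02411611] [-1.24558443 -0.40418371  4.77888478] 0.02226602807761526
8.8417
```

```bash
cat > push.py <<'E'
from meas import *
def push(c,r,off=.0265,extra=.0,z=.0293):
    c=np.array(c);r=np.array(r);u=(r-c)/np.linalg.norm(r-c);yaw=np.arctan2(u[1],u[0])-np.pi
    o=down(yaw);P=lambda p,z:[p[0],p[1],z]
    s=c-.046*u
    bot.move_to(P(s,.085),o)
    bot.move_linear(P(s,z),v=.12)
    e=r-(off-extra)*u
    print("contact-ish",bot.move_linear(P(e-.022*u,z),v=.05,threshold=15))
    print(bot.move_linear(P(e,z),v=.025,threshold=15))
    st=bot.read_state();print(st["time_s"],st["ee_pos"],st["force"]);return u,e
def look(name,pos=(.54,.23,.28)):
    m=bot.camera_model("wrist");p,d=bot.snapshot("wrist");cv2.imwrite(f"pics/{name}.png",p)
    D=dict(p=p,d=d,xyz=m["xyz"],rotation=np.array(m["rotation"]),intrinsics=m["intrinsics"]);np.savez(name+".npz",**D);return D
E
python3 - <<'E'
from push import *
u,e=push((.489,.333),(.5676,.3292))
look("p1")
E
```

```text
contact-ish False
False
12.675 [0.54095014 0.33044031 0.02924102] [-0.37727846  0.23723534 -0.49192318]
```

View pics/p1.png

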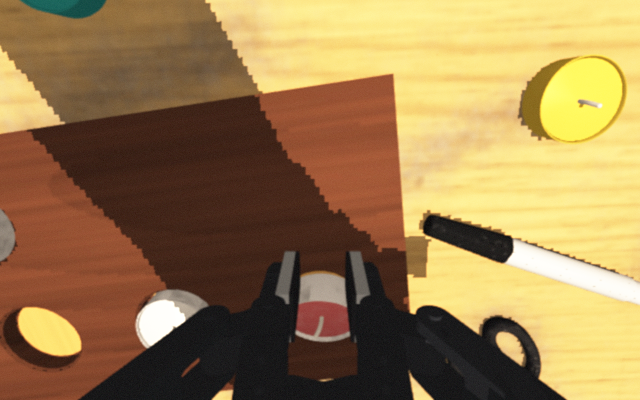

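```bash
cat > chk.py <<'E'
from push import *
def check(name):
    D=look(name);P,ok=cloud(D)
    for n,c in(("L",(.5676,.3292)),("R",(.5824,.1733)),("M",(.5749,.2512))):
        print(n,"disc>26",end=" ")
        try: print(circ(P,ok,c,.0255,.045,.03))
        except Exception as ex: print("none")
        m=ok&(np.hypot(P[...,0]-c[0],P[...,1]-c[1])<.017);Q=P[m];A=np.c_[Q[:,:2]-c,np.ones(len(Q))];
        md=np.median(Q[:,2]);k=abs(Q[:,2]-md)<.008;s=np.linalg.lstsq(A[k],Q[k,2],rcond=None)[0];print("   plane tilt deg",np.round(np.degrees(s[:2]),2),"z",round(s[2],4))
E
python3 - <<'E'
from chk import *
st=bot.read_state();p=np.array(st["ee_pos"])
bot.move_linear([p[0],p[1],.09],v=.15)
bot.move_to([.55,.21,.26],down(np.radians(-175)))
check("c1");print(bot.read_state()["time_s"])
E
```

```text
L disc>26 [0.5636, 0.3283, 0.5688, 0.3279, 0.0288, 0.0324]
   plane tilt deg [-18.17   7.61] z 0.0322
R disc>26 [0.5805, 0.192, 0.5801, 0.1873, 0.0231, 0.0258]
   plane tilt deg [ 0.04 -0.11] z 0.014
M disc>26 [0.5743, 0.251, 0.5696, 0.2486, 0.0269, 0.0275]
   plane tilt deg [0.04 0.05] z 0.0274
14.175
```

View pics/c1.png

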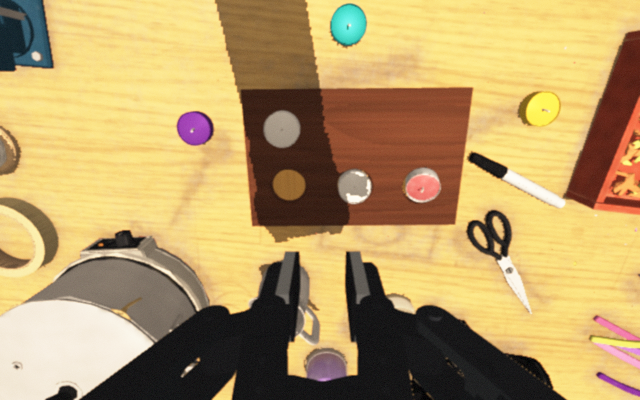

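```bash
python3 - <<'E'
from chk import *
u=np.array([.9988,-.0483]);r=np.array([.5676,.3292]);yaw=np.arctan2(u[1],u[0])-np.pi
o=down(yaw);z=.0293
P=lambda p,z:[p[0],p[1],z]
s=r-.045*u
bot.move_to(P(s,.07),o);bot.move_linear(P(s,z),v=.12)
bot.move_linear(P(r-.0265*u,z),v=.08,threshold=10)
e=r-.0175*u
print(bot.move_linear(P(e,z),v=.02,threshold=8))
st=bot.read_state();p=np.array(st["ee_pos"]);print(p,st["force"])
bot.move_linear([p[0],p[1],.09],v=.2)
bot.move_to([.55,.21,.26],down(np.radians(-175)))
check("c2");print(bot.read_state()["time_s"])
E
```

```text
False
[0.55013157 0.33002848 0.0292479 ] [ 0.83023024 -0.67694595  0.62030934]
L disc>26 [0.5689, 0.3301, 0.5672, 0.3293, 0.0291, 0.0275]
   plane tilt deg [-0.41 -0.25] z 0.0274
R disc>26 [0.5649, 0.1622, 0.5699, 0.1672, 0.0231, 0.0256]
   plane tilt deg [-0.21 -0.02] z 0.014
M disc>26 [0.5743, 0.2512, 0.5739, 0.2518, 0.0293, 0.0275]
   plane tilt deg [-0.15  0.06] z 0.0274
17.9
```

View pics/c2.png

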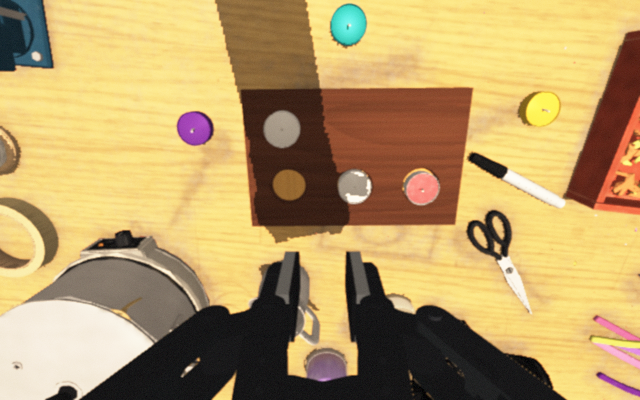

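The red tealight (421,187) is now flat in the left recess: its top is at 27.4 mm, the same as the seated one. Two things could be the white tealight: the disc on the board at (282,129) and the purple one on the bare table at (195,128). The enlarged rectified view showed the board disc at (618,312) to be white, standing on the near-right half of the board, so I'll push that one.

```bash
python3 - <<'E'
from chk import *
push((.5136,.1640),(.5824,.1733),extra=.009)
p=np.array(bot.read_state()["ee_pos"])
bot.move_linear([p[0],p[1],.09],v=.2)
bot.move_to([.55,.22,.27],down(np.radians(-175)))
check("c3");print(bot.read_state()["time_s"])
q,_=bot.snapshot("side");cv2.imwrite("pics/s3.png",cv2.resize(q[150:350,220:420],None,fx=3,fy=3))
a=cv2.imread("pics/c3.png")[60:260,180:520];cv2.imwrite("pics/c3z.png",cv2.resize(a,None,fx=2.3,fy=2.3,interpolation=2))
E
```

```text
contact-ish False
False
22.0333 [0.56233564 0.17032041 0.02831   ] [-5.26607511 -0.37397358  1.86034464]
L disc>26 [0.5689, 0.3302, 0.5645, 0.3285, 0.0243, 0.0276]
   plane tilt deg [-0.51 -0.28] z 0.0274
R disc>26 [0.5801, 0.1739, 0.5823, 0.173, 0.0293, 0.0274]
   plane tilt deg [ 0.34 -0.17] z 0.0273
M disc>26 [0.5744, 0.2511, 0.5756, 0.2502, 0.0251, 0.0275]
   plane tilt deg [0.31 0.08] z 0.0273
23.3083
```

View pics/c3z.png

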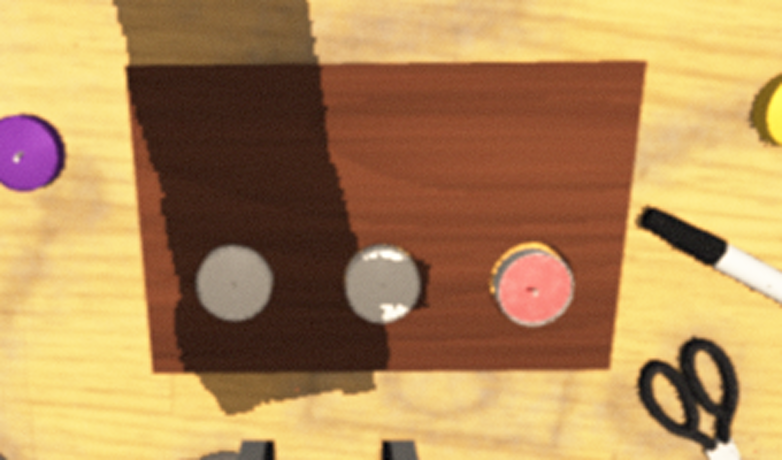

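View pics/s3.png

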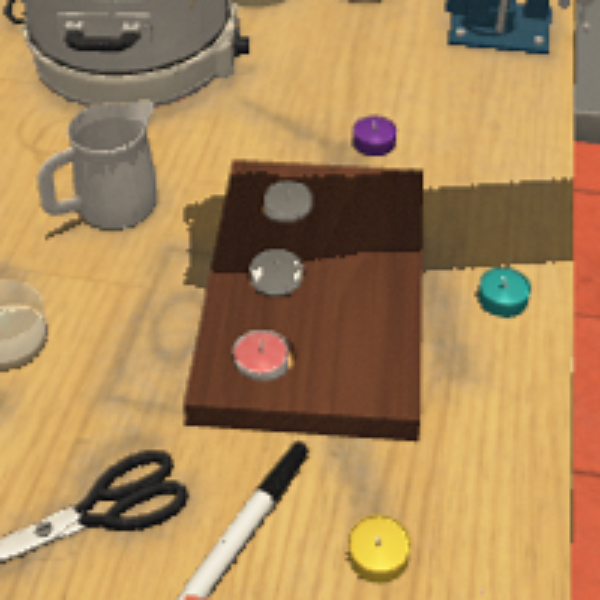

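All three discs sit flat in their recesses, at (234,283), (383,284) and (534,287) in the crop. The side view agrees, and the other objects are where they were.

```bash
python3 -c "
from h import *
print(bot.read_state()['ee_pos'],bot.read_state()['force']);bot.finish_job()"
```

```text
[0.54889794 0.21921668 0.26684554] [ 0.14330176 -0.10738518  0.22960644]
the job is handed in; nothing more can be done
```

I pushed the red tealight into the left recess and the white one into the right, sliding both with the fingers slightly open. The job is handed in at about 23 s on the robot's clock.

- **Red tealight:** the first push stopped a few millimetres short and left it tilted about 19° on the recess edge. A second push dropped it in.
- **White tealight:** it went in with one push. The fingers met about 5 N at the end of that push, well under the limits.
- **Last checks:** in the depth image all three tealights' tops stand at about 27.4 mm, level with each other, and read flat to within about 0.6°. The text implies 28 mm, but the middle tealight, which was seated from the start, reads the same.
- **Other things:** in the pictures, the middle tealight, the look-alikes, the jug and the marker look unmoved. The last views did not show all of the table, but the arm worked only over the board. The hand finished clear, about 0.27 m above the table and touching nothing.

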